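# Centre a mug on the banding wheel with its handle away

## Task

The bisque mug stands off-centre on the banding wheel. Make it ready for decorating: with gentle fingertip pushes nudge it along the wheel head until it is centred on the wheel's rings, and turn the wheel with a fingertip (pushing the handle round works too) until the mug's handle points straight at the far edge of the table. The mug is only pushed: it stays standing on the wheel and is never lifted or tipped. Leave the other pots and the brush alone, and leave mug and wheel at rest.

Things in the scene. Friction and masses are not known exactly. Their poses are not given: they have to be found in the camera images.
- mug: the only pot standing on the wheel: a pinkish bisque mug, 78 mm high, 350 g or so. Its foot is 76 mm across and widens to a straight round wall, 92 mm across outside (5 mm thick), from 14 mm above its foot to the rim. Origin: centre of the foot's underside; z up the mug's axis; its x axis points to the handle. It slides when pushed with 2 to 5 N; brittle: meet it slowly (50 mm/s)
- mug_handle (a point): middle of the outer bar of the mug's handle, 73 mm from the mug's axis and 40 mm above its foot. The handle is an upright loop of 12 mm round bar, from 9 to 72 mm above the foot, reaching 79 mm from the mug's axis
- wheel_centre (a point): centre of the wheel head's flat top, on its axis, 125 mm above the table. Head: round dark metal disc, 230 mm across, 14 mm thick, with pale concentric rings (the one just outside the mug's wall is 106 mm across), on an iron stem and a foot 150 mm across fixed to the table. The point does not turn with the head; z up, x and y axes at an arbitrary yaw within 1.0 rad of the world's
- wheel_head (a joint): angle of the wheel head about its upright axis, rad, counter-clockwise from above positive; it turns a full turn and more either way (head 0.9 kg, about 0.02 N m of bearing friction: stays where it is left, coasts a little) and carries the mug round with it. A fingertip pressed on the bare outer part of its top and moved round turns it by friction; jerks make the mug slip
- table_axes (a point): a bare point of the table top, 0.65 m straight ahead of the robot, that only gives the table's directions: axes parallel to the world's, x square to the table's straight far edge (which runs along y at x = 0.95 m). Pointing straight at the far edge means along +x, wherever the wheel stands
- bowl: bystander: bisque bowl 130 mm across, 55 mm high, on the table; origin at the centre of its underside
- vase: bystander: round bisque vase 104 mm across, 108 mm high, on the table; origin at the centre of its underside
- tumbler: bystander: bisque cup without a handle, 80 mm across and high, on the table; origin at the centre of its underside
- brush: bystander: brush 200 mm long lying on the table beyond the wheel; origin near its middle, x along it

How it is judged:
By the outcome, as a careful person would: the job done as asked, in the order asked, and still so for the second after the job is handed in, with the robot touching nothing.
It also fails if it takes over 64 s, if anything falls off the work surface, if the arm or the gripper's body presses on something with over 40 N, if the wrist force passes 120 N, or if a joint passes its speed limit or range.

## Robot

A 6-joint arm with a two-finger parallel gripper is mounted at the origin on the work surface. World frame = base frame: x ahead of the robot, y to its left, z up, the work surface at z = 0. Lengths are in mm, angles in rad, forces in N, time in s.
With the tool pointing down it reaches from about 300 to 775 mm from the base axis. Payload 14.6 kg.
Tool frame: the origin (TCP) lies on the mounting face of the last link; the fingertips stand 199 mm ahead of it and the grasp point (between the pads) lies 180 mm ahead of it; z points along the fingers, y is the line along which they close (so a half turn about z gives the same grasp; the last joint's range is limited). The gripper opens to 94 mm and grips with 3 to 60 N. Pads are 16 mm wide; open, the fingers measure 119 mm over their backs; the gripper's body (75 mm by 177 mm) begins 78 mm behind the grasp point.
Start: joints at [-0.067, 0.3, 1.521, -0, 1.321, -0.067], TCP at [549.992, -0.002, 404.646] pointing down, gripper open.
Joint ranges: [-3.03, 3.03], [-0.79, 2.21], [0.23, 2.52], [-1.04, 4.18], [0, 3.07], [-2.55, 2.55]. Speed limits (rad/s): [2.22, 2.22, 2.57, 3.14, 3.14, 3.14].

## Interface

Orientations are given as [roll, pitch, yaw] about the fixed x, y, z axes, in that order (R = Rz(yaw) Ry(pitch) Rx(roll)).
In Python, from cell import manip gives the robot as it stands. The module is installed in compiled form; this text tells all that it offers.
- The arm moves only by the shell command python3 -m creep 'ROWS' [FORCE]. ROWS is a JSON object of lists of equal length, an entry for each row: "slide": the shift along the world's x, y, z in cm, a list of three; "turn": the turn about the world's z in rad; "claw": the opening, from 0 (shut) to 1 (fully open). A call has 1 to 8 rows; each row shifts and turns the commanded pose from where the row before left it; what a row does not reach is not made up. A row lasts 1/8 s, in which the tool goes at most 62.5 mm and 10.7 degrees, less where a joint would pass 70% of its speed; a pose out of reach is approached as far as the arm can. A call with a gripper value outside its range is refused whole. The fingers move at their own pace and stop on an object; FORCE is the grip in N (left out, the last holds). Time passes only in rows, so rows that do not move let the fingers close. It gives the time, the measured TCP pose, the force, the opening and the grip force at its end, in the units of the state.
- manip.read_state(): the state, without advancing time (a new reading comes with each control period).
- manip.camera(name): name is "scene" or "side" or "wrist"; returns (picture, depth): 384x512x3 uint8, red, green, blue; 384x512 float32, mm along the optical axis (not along the pixel's ray), 0 where there is no reading.
- manip.calibration(name): a dict with "intrinsics" (3x3 intrinsics, pixels), "k1" (the pictures are not rectified: a ray, as slopes to the right and down, at radius r is drawn at 1 + k1 r^2 times it, then the intrinsics apply), "pose" (4x4, takes a point from camera to world coordinates). Camera axes: x right, y up, looking along -z (the intrinsics and any distortion apply to the point x, -y, -z); pixel columns grow to the right and rows downward; lengths in mm; the calibration is good to about 2 mm. A picture is of the moment at which its call begins: read the wrist's pose just before it. calibration takes no time and is no camera call; for the wrist camera it gives the pose at the moment of the call.
- manip.sign_off(): hands the job in; it is judged then, once.
Trained networks look in the newest picture that a camera, given by its name, has taken for a name from the list of things; names that differ only in an ending like _2 or _b are one class to them, and where a whole thing is asked for, a point or a joint stands for the part that bears it (a point fixed in the world has none). Each returns a list of dicts, best first, with "score" (0 to 1); they miss things now and then, are a little off and sometimes report something else, mostly with a low value. They report only what shows in the picture. A call takes as long as a camera call.
- manip.cut_out(query, camera): "mask" (384x512 bool, what is visible of it) and "position" ([column, row] in pixels, amid what is visible of it).
The state is a dict: "clock": time; "joints": joint angles; "qd": joint speeds; "effort": joint torques, N m; "eef_pos": TCP position; "eef_rot": TCP orientation; "wrist_force": force on the tool from outside, world axes, zero at the start; "moment": the same for the moment, N m; "finger_gap": finger opening in mm; "finger_force": force on a finger pad.
Only numpy, scipy, OpenCV 4.12 (cv2) and the standard library are available. Lean on these libraries where they do the work, as an engineer would, in place of code of your own. Each camera call takes 0.05 s, during which the arm holds its last target. There are 200 camera calls.

## Working session

There is one attempt and no reset: what is moved stays moved. The work goes in short steps, Python scripts to look and compute and a shell command to move; the robot and the scene stay as the last step left them, time stands still between calls to the robot, and variables do not carry over. Pictures are saved under pics/ and viewed, at most 10 in all, crops included, and the job is handed in when it is done.

```bash
mkdir -p pics; cat > h.py <<'E'
import numpy as np, cv2
from cell import manip
def cam(n):
    c=manip.calibration(n); p,d=manip.camera(n); return c,p,d
def world(c,d,mask=None):
    K=np.array(c["intrinsics"]);k1=c["k1"]
    v,u=np.nonzero((d>0) if mask is None else (mask&(d>0)))
    xd=(u-K[0,2])/K[0,0]; yd=(v-K[1,2])/K[1,1]
    x,y=xd.copy(),yd.copy()
    for _ in range(8):
        s=1+k1*(x*x+y*y); x=xd/s; y=yd/s
    z=d[v,u]
    P=np.c_[x*z,-y*z,-z,np.ones(len(z))]@np.array(c["pose"]).T
    return P[:,:3],u,v
def circ(P):
    A=np.c_[2*P[:,:2],np.ones(len(P))]; b=(P[:,:2]**2).sum(1)
    s=np.linalg.lstsq(A,b,rcond=None)[0]; return s[0],s[1],np.sqrt(s[2]+s[0]**2+s[1]**2)
def save(p,n): cv2.imwrite("pics/"+n,p[:,:,::-1])
E
python3 - <<'E'
from h import *
print(manip.read_state())
for n in ["scene","side","wrist"]:
    c,p,d=cam(n); save(p,n+"0.png"); print(n,np.round(c["pose"],2).tolist(),c["k1"],c["intrinsics"])
    np.savez(n+"0.npz",p=p,d=d)
a=[cv2.imread("pics/%s0.png"%n) for n in ["scene","side","wrist"]]
b=np.vstack([np.hstack(a[:2]),np.hstack([a[2],a[2]*0])]); cv2.imwrite("pics/all0.png",cv2.resize(b,(800,600)))
E
```

```text
{'clock': 0.0, 'joints': array([-6.66426344e-02,  3.00471878e-01,  1.52158778e+00, -5.34705429e-07,
        1.32070865e+00, -6.66016166e-02]), 'qd': array([-0.00049882, -0.00015267,  0.00021295, -0.00020385,  0.00059164,
       -0.00246359]), 'effort': array([-1.53750298e-03, -5.31805658e+01, -3.52735734e+01,  7.07558286e-02,
        2.43994006e-02, -4.79655944e-05]), 'eef_pos': array([ 5.49965329e+02, -2.41054487e-02,  4.04082935e+02]), 'eef_rot': array([-3.14041956e+00, -7.77262576e-05,  1.57075540e+00]), 'wrist_force': array([ 0.61945097, -0.1710796 , -0.04556338]), 'moment': array([ 0.02763382,  0.04376757, -0.02434139]), 'finger_force': 0.0, 'finger_gap': 94.16805878909578}
scene [[0.36, -0.64, 0.68, 1417.1], [0.93, 0.24, -0.27, -333.36], [0.01, 0.73, 0.68, 927.85], [0.0, 0.0, 0.0, 1.0]] -0.0665825560443482 [[457.67352195   0.         259.04031346]
 [  0.         457.67352195 196.64723302]
 [  0.           0.           1.        ]]
side [[0.98, 0.16, -0.15, 452.33], [-0.21, 0.68, -0.7, -861.78], [-0.01, 0.72, 0.69, 941.78], [0.0, 0.0, 0.0, 1.0]] -0.12769987894873536 [[393.83540481   0.         250.58612435]
 [  0.         393.83540481 186.57218326]
 [  0.           0.           1.        ]]
wrist [[1.0, 0.0, 0.0, 549.94], [-0.0, 0.97, 0.24, 69.17], [-0.0, -0.24, 0.97, 384.11], [0.0, 0.0, 0.0, 1.0]] 0.006769603717663496 [[284.58411919   0.         252.4084514 ]
 [  0.         284.58411919 191.65202708]
 [  0.           0.           1.        ]]
```

View pics/all0.png

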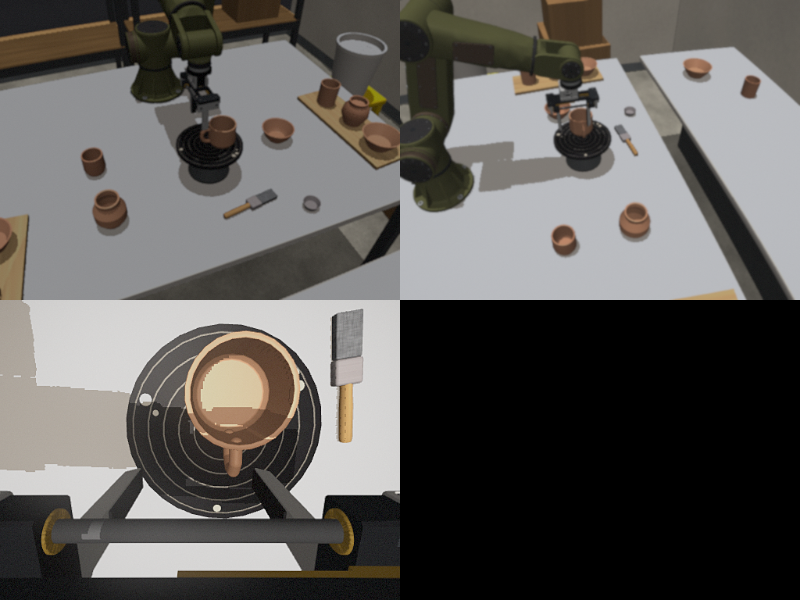

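The wrist view shows the wheel centred near (225,420) in the montage. The mug sits up and to the right at about (242,390), with its handle pointing toward -y. Next I'll measure it.

```bash
cat >> h.py <<'E'
def fitpts(P,r):
    from scipy.optimize import least_squares
    f=lambda s: np.hypot(P[:,0]-s[0],P[:,1]-s[1])-r
    return least_squares(f,P[:,:2].mean(0),loss="soft_l1",f_scale=1.5).x
def measure(names=("scene","side","wrist")):
    for n in names:
        c,p,d=cam(n); P,u,v=world(c,d)
        near=np.hypot(P[:,0]-WC[0],P[:,1]-WC[1])
        q=p[v,u].astype(int); red=q[:,0]-q[:,2]>25
        m=red&(near<130)&(P[:,2]>131)&(P[:,2]<215)
        M=P[m]
        if len(M)<50: print(n,"few");continue
        top=np.percentile(M[:,2],99)
        # wall outer points: iterate circle r=46
        band=M[(M[:,2]>150)]
        ctr=fitpts(band[band[:,2]>top-4],43.5)
        for _ in range(5):
            dr=np.hypot(*(band[:,:2]-ctr).T); s=band[(dr>43)&(dr<49)]
            if len(s)>30: ctr=fitpts(s,46)
        rr=np.hypot(*(M[:,:2]-ctr).T); h=M[(rr>52)&(rr<82)]
        rim=M[M[:,2]>top-4]; 
        g=h[:,:2].mean(0)-ctr if len(h) else np.zeros(2)
        print(n,"mug",np.round(ctr,1),"top",round(top,1),"nwall",len(s),"rimfit",np.round(circ(rim),1),"nh",len(h),"handle ang",round(float(np.arctan2(g[1],g[0])),3),"off",np.round(ctr-WC,1))
WC=np.array([560.,60.])
E
python3 - <<'E'
from h import *
import h
for n in ["scene","side","wrist"]:
    f=np.load(n+"0.npz"); c=manip.calibration(n); P,u,v=world(c,f["d"]); q=f["p"][v,u].astype(int)
    D=P[(abs(P[:,2]-125)<5)&(np.abs(P[:,0]-560)<250)&(np.abs(P[:,1]-60)<250)&(q.max(1)<110)&(q[:,0]-q[:,2]<25)]
    # outer edge by angle bins
    c0=np.median(D[:,:2],0)
    for _ in range(6):
        a=np.arctan2(D[:,1]-c0[1],D[:,0]-c0[0]); r=np.hypot(*(D[:,:2]-c0).T)
        b=((a+np.pi)/(2*np.pi)*90).astype(int); E=[]
        for k in range(90):
            s=np.nonzero(b==k)[0]
            s=s[r[s]<125]
            if len(s)>5: E.append(D[s[np.argsort(r[s])[-2]]])
        E=np.array(E); E1=E[np.hypot(*(E[:,:2]-c0).T)>100]; c0=fitpts(E1,114)
    print(n,len(D),np.median(D[:,2]),"wheel",c0,circ(E1),len(E1))
    if n=="wrist": h.WC=c0
measure()
E
```

```text
scene 2779 123.90779682877417 wheel [583.82532645  29.52001947] (np.float64(584.4302621838136), np.float64(28.335168814724966), np.float64(112.42991918617145)) 71
side 2345 124.34105668202847 wheel [580.41472632  28.35799806] (np.float64(580.3296018804941), np.float64(26.17322235512256), np.float64(111.19158816702294)) 72
wrist 25790 123.88017268835523 wheel [580.17954809  27.33844117] (np.float64(580.2112418070412), np.float64(27.333137602930037), np.float64(114.16203294859086)) 86
scene mug [586.7  72.3] top 204.4 nwall 590 rimfit [588.9  70.7  42.5] nh 87 handle ang -1.518 off [ 6.5 45. ]
side mug [588.4  69.4] top 205.1 nwall 399 rimfit [584.9  70.1  43.1] nh 60 handle ang -1.636 off [ 8.2 42. ]
wrist mug [582.7  64.3] top 203.8 nwall 4686 rimfit [584.6  69.5  42.9] nh 475 handle ang -1.587 off [ 2.5 37. ]
```

```bash
python3 -m creep '{"slide":[[0,0,3],[0.6,3,0],[0.8,3.5,0],[0.8,3.5,0],[0.8,3.5,0],[0,0,-2.5],[0,0,-3],[0,0,-3]],"turn":[0,0,0,0,0,0,0,0],"claw":[0.64,0.64,0.64,0.64,0.64,0.64,0.64,0.64]}'
python3 -c "
from h import *
print(manip.read_state())"
```

```text
clock: 1.3
eef_pos: [579.9, 135.1, 348.7]
eef_rot: [-3.142, 0.0, 1.571]
wrist_force: [0.9, 0.0, -0.5]
finger_gap: 59.9
finger_force: 0.0
{'clock': 1.3, 'joints': array([ 1.67423699e-01,  4.48729507e-01,  1.45109162e+00, -3.32610181e-05,
        1.24177922e+00,  1.67159182e-01]), 'qd': array([-0.00467892,  0.21737576,  0.26856325,  0.00152827, -0.48297023,
       -0.00052527]), 'effort': array([ 2.43961941e-01, -6.27830315e+01, -3.55773032e+01,  7.55050150e-02,
        1.05361015e+00, -6.56438024e-04]), 'eef_pos': array([579.89722145, 135.12272053, 348.66640617]), 'eef_rot': array([-3.14159031e+00,  3.23180487e-05,  1.57107159e+00]), 'wrist_force': array([ 0.91415305,  0.04081239, -0.46733341]), 'moment': array([-0.00458778,  0.01075516, -0.03210829]), 'finger_force': 0.0, 'finger_gap': 59.91345185948187}
```

```bash
python3 -m creep '{"slide":[[0.1,-0.5,0],[0,-0.5,0],[0,-0.5,0],[0,-0.4,0],[0,-0.4,0],[0,-0.4,0],[0,-0.4,0],[0,-0.4,0]],"turn":[0,0,0,0,0,0,0,0],"claw":[0.64,0.64,0.64,0.64,0.64,0.64,0.64,0.64]}'
python3 -m creep '{"slide":[[0,-0.4,0],[0,-0.4,0],[0,-0.4,0],[0,-0.4,0],[0,-0.4,0],[0,-0.3,0],[0,-0.2,0],[0,0,0]],"turn":[0,0,0,0,0,0,0,0],"claw":[0.64,0.64,0.64,0.64,0.64,0.64,0.64,0.64]}'
python3 - <<'E'
from h import *
import h
h.WC=np.array([580.5,28.]); measure()
c,p,d=cam("wrist"); save(p,"w1.png")
c,p,d=cam("scene"); save(p,"s1.png")
cv2.imwrite("pics/a1.png",np.hstack([cv2.resize(cv2.imread("pics/w1.png"),(400,300)),cv2.resize(cv2.imread("pics/s1.png")[100:250,180:380],(400,300))]))
E
```

```text
clock: 2.3
eef_pos: [581.0, 99.8, 349.7]
eef_rot: [-3.141, -0.0, 1.571]
wrist_force: [0.2, 3.6, 2.4]
finger_gap: 60.0
finger_force: 1.9
clock: 3.3
eef_pos: [581.0, 74.8, 349.5]
eef_rot: [-3.141, 0.0, 1.571]
wrist_force: [1.3, 1.5, 1.7]
finger_gap: 60.1
finger_force: 0.7
scene mug [583.2  34.8] top 204.2 nwall 576 rimfit [585.1  33.6  43.1] nh 106 handle ang -1.627 off [2.7 6.8]
side mug [581.8  33.9] top 204.8 nwall 420 rimfit [581.6  31.7  43. ] nh 64 handle ang -1.688 off [1.3 5.9]
wrist mug [581.2  31.2] top 203.4 nwall 4392 rimfit [581.1  34.4  41.7] nh 0 handle ang 0.0 off [0.7 3.2]
```

View pics/a1.png

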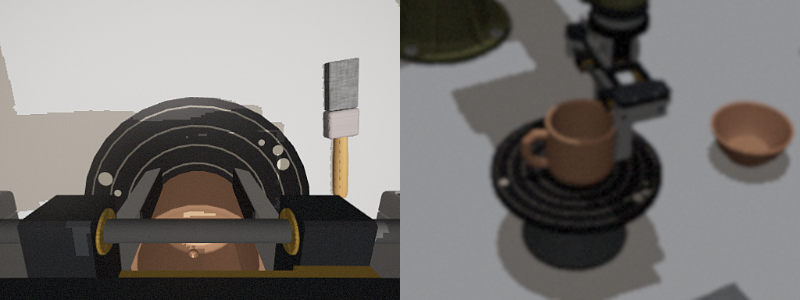

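The mug is nested between the fingers at the image bottom and is about 4 mm short of centre. I'll push 3.5 mm more, back off, rise and measure from above.

```bash
python3 -m creep '{"slide":[[0,-0.2,0],[0,-0.15,0],[0,0,0],[0,0.3,0],[0,1,0],[0,4,0],[0,0,5],[0,0,4]],"turn":[0,0,0,0,0,0,0,0],"claw":[0.64,0.64,0.64,0.64,0.64,0.64,0.64,0.64]}'
python3 -m creep '{"slide":[[0,-5,1],[0,-6,1],[0,-6,0],[0,-1,0],[0,0,0]],"turn":[0,0,0,0,0],"claw":[0.3,0.3,0.3,0.3,0.3]}'
cat >> h.py <<'E'
def wheel(n,z0=125):
    c,p,d=cam(n); P,u,v=world(c,d); q=p[v,u].astype(int)
    D=P[(abs(P[:,2]-124)<5)&(np.abs(P[:,0]-580)<150)&(np.abs(P[:,1]-28)<150)&(q.max(1)<110)&(q[:,0]-q[:,2]<25)]
    c0=np.array([580.5,28.])
    for _ in range(6):
        a=np.arctan2(D[:,1]-c0[1],D[:,0]-c0[0]); r=np.hypot(*(D[:,:2]-c0).T)
        b=((a+np.pi)/(2*np.pi)*90).astype(int); E=[]
        for k in range(90):
            s=np.nonzero((b==k)&(r<122))[0]
            if len(s)>5: E.append(D[s[np.argsort(r[s])[-2]]])
        E=np.array(E); E1=E[np.hypot(*(E[:,:2]-c0).T)>106]; c0=fitpts(E1,114)
    a=np.arctan2(E1[:,1]-c0[1],E1[:,0]-c0[0])
    print(n,"wheel",np.round(c0,1),np.round(circ(E1),1),len(E1)); return c0
E
python3 - <<'E'
from h import *
import h
for n in ["scene","side","wrist"]: h.WC=wheel(n); measure([n])
print(manip.read_state()["eef_pos"])
c,p,d=cam("wrist"); save(p,"w2.png")
E
```

```text
clock: 4.55
eef_pos: [580.8, 125.6, 441.3]
eef_rot: [3.141, -0.0, 1.572]
wrist_force: [0.3, -0.4, -0.2]
finger_gap: 60.1
finger_force: 0.0
clock: 5.18
eef_pos: [581.1, -55.2, 459.6]
eef_rot: [-3.141, -0.0, 1.57]
wrist_force: [0.9, 0.2, -0.3]
finger_gap: 28.2
finger_force: 0.0
scene wheel [583.5  29.2] [584.1  28.9 112.7] 76
scene mug [582.9  31.1] top 204.1 nwall 600 rimfit [584.5  30.3  43.4] nh 108 handle ang -1.633 off [-0.6  1.8]
side wheel [580.7  27.7] [580.5  26.1 111.4] 74
side mug [582.1  30.8] top 204.6 nwall 403 rimfit [581.5  29.   43.2] nh 67 handle ang -1.699 off [1.5 3.1]
wrist wheel [580.1  27.1] [580.1  27.  114. ] 81
wrist mug [581.   22.8] top 203.9 nwall 2613 rimfit [581.2  28.2  42.9] nh 221 handle ang -1.699 off [ 0.9 -4.3]
[581.07195355 -54.39901038 459.65208918]
```

View pics/w2.png

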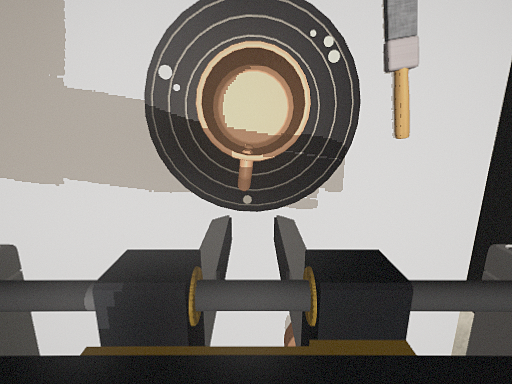

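Mug and wheel now agree to about 1 mm: the rim centre is at (253,103) and the handle is at (246,170), near -1.67 rad. Next I'll straddle the handle and compute the arc.

```bash
python3 - <<'E'
import numpy as np
C=np.array([580.8,28.]);p=-1.67
st=[.03,.05,.07]+[.08]*17+[.07,.05,.03,.01]
f=lambda a:C+73*np.array([np.cos(a),np.sin(a)])
print(f(p),sum(st))
q=np.round(f(p),1)
for i,s in enumerate(st):
    p+=s; d=np.round((f(p)-q)/10,2); q=q+d*10; print(i,s,d.tolist(),np.round(q,1))
E
python3 -m creep '{"slide":[[-0.4,0.5,0],[-0.3,0.5,0],[0,0,-3],[0,0,-3],[0,0,-2.5],[0,0,-1.5],[0,0,0]],"turn":[-0.1,0,0,0,0,0,0],"claw":[0.32,0.32,0.32,0.32,0.32,0.32,0.32]}'
```

```text
[573.57000433 -44.64108454] 1.6700000000000002
0 0.03 [0.22, -0.02] [575.8 -44.8]
1 0.05 [0.36, -0.02] [579.4 -45. ]
2 0.07 [0.51, 0.01] [584.5 -44.9]
3 0.08 [0.58, 0.05] [590.3 -44.4]
4 0.08 [0.58, 0.1] [596.1 -43.4]
5 0.08 [0.56, 0.15] [601.7 -41.9]
6 0.08 [0.56, 0.19] [607.3 -40. ]
7 0.08 [0.53, 0.23] [612.6 -37.7]
8 0.08 [0.52, 0.27] [617.8 -35. ]
9 0.08 [0.49, 0.32] [622.7 -31.8]
10 0.08 [0.46, 0.35] [627.3 -28.3]
11 0.08 [0.44, 0.39] [631.7 -24.4]
12 0.08 [0.4, 0.43] [635.7 -20.1]
13 0.08 [0.37, 0.45] [639.4 -15.6]
14 0.08 [0.32, 0.48] [642.6 -10.8]
15 0.08 [0.3, 0.51] [645.6  -5.7]
16 0.08 [0.24, 0.53] [ 6.48e+02 -4.00e-01]
17 0.08 [0.21, 0.54] [650.1   5. ]
18 0.08 [0.16, 0.56] [651.7  10.6]
19 0.08 [0.12, 0.58] [652.9  16.4]
20 0.07 [0.06, 0.5] [653.5  21.4]
21 0.05 [0.02, 0.37] [653.7  25.1]
22 0.03 [0.01, 0.22] [653.8  27.3]
23 0.01 [-0.0, 0.07] [653.8  28. ]
clock: 6.4
eef_pos: [574.0, -45.3, 359.2]
eef_rot: [-3.14, -0.0, 1.472]
wrist_force: [-0.2, 0.0, 0.0]
finger_gap: 30.0
finger_force: 0.0
```

```bash
python3 -m creep '{"slide":[[0,0,0],[0,0,0],[0.15,0,0],[0.2,-0.02,0],[0.23,0,0],[0.36,-0.02,0],[0.51,0.01,0],[0.58,0.05,0]],"turn":[0,0,0.02,0.03,0.03,0.05,0.07,0.08],"claw":[0.26,0.22,0.2,0.2,0.2,0.2,0.2,0.2]}' 3
python3 -c "
from h import *
import h
h.WC=np.array([581.,28.]); measure(['scene','side'])"
```

```text
clock: 7.4
eef_pos: [594.6, -45.3, 359.6]
eef_rot: [-3.141, -0.0, 1.754]
wrist_force: [-0.2, -0.3, 0.0]
finger_gap: 19.0
finger_force: 0.1
scene mug [582.4  31.1] top 204.2 nwall 499 rimfit [584.1  30.3  43.6] nh 9 handle ang -1.338 off [1.4 3.1]
side mug [581.3  31.4] top 203.6 nwall 201 rimfit [582.2  14.7  31.7] nh 33 handle ang -1.399 off [0.3 3.4]
```

```bash
python3 -m creep '{"slide":[[0.58,0.12,0],[0.56,0.16,0],[0.56,0.2,0],[0.53,0.24,0],[0.52,0.28,0],[0.49,0.32,0],[0.46,0.35,0],[0.44,0.39,0]],"turn":[0.08,0.08,0.08,0.08,0.08,0.08,0.08,0.08],"claw":[0.2,0.2,0.2,0.2,0.2,0.2,0.2,0.2]}'
python3 -m creep '{"slide":[[0.4,0.43,0],[0.37,0.45,0],[0.32,0.48,0],[0.3,0.51,0],[0.24,0.53,0],[0.2,0.54,0],[0.15,0.5,0],[0.08,0.45,0]],"turn":[0.08,0.08,0.08,0.08,0.08,0.08,0.07,0.06],"claw":[0.2,0.2,0.2,0.2,0.2,0.2,0.2,0.2]}'
```

```text
clock: 8.5
eef_pos: [635.7, -24.6, 359.6]
eef_rot: [-3.141, -0.0, 2.392]
wrist_force: [-0.7, 0.4, 0.2]
finger_gap: 18.6
finger_force: 0.1
clock: 9.5
eef_pos: [656.3, 14.3, 359.5]
eef_rot: [-3.141, -0.0, 3.001]
wrist_force: [-0.2, -0.9, -0.5]
finger_gap: 18.6
finger_force: 0.2
```

```bash
python3 -m creep '{"slide":[[0,0.4,0],[-0.05,0.35,0],[-0.05,0.3,0],[-0.05,0.2,0],[0,0.15,0],[0,0.1,0],[0,0,0],[0,0,0]],"turn":[0.05,0.04,0.03,0.02,0,0,0,0],"claw":[0.2,0.2,0.2,0.2,0.2,0.2,0.2,0.2]}'
python3 -m creep '{"slide":[[0,0,0],[0,0,3],[0,0,4],[-3,0,4],[-3,-3,0],[-3,-4,0],[-3,-4,0],[0,0,0]],"turn":[0,0,0,-0.18,-0.18,-0.18,-0.18,-0.18],"claw":[0.3,0.3,0.3,0.3,0.3,0.3,0.3,0.3]}'
sed -i 's/^        rr=np.hypot/        if n!="side" or True: ctr=np.array(circ(M[M[:,2]>top-4])[:2])\n        rr=np.hypot/' h.py
python3 - <<'E'
from h import *
import h
print(manip.read_state()["eef_pos"])
for n in ["scene","side","wrist"]: h.WC=wheel(n); measure([n])
c,p,d=cam("wrist"); save(p,"w3.png")
E
```

```text
clock: 10.5
eef_pos: [654.8, 29.2, 359.6]
eef_rot: [3.142, -0.0, 3.141]
wrist_force: [-0.4, 0.4, -0.7]
finger_gap: 19.0
finger_force: 0.0
clock: 11.5
eef_pos: [533.3, -82.9, 470.3]
eef_rot: [3.141, 0.001, 2.232]
wrist_force: [0.2, 0.6, 0.9]
finger_gap: 28.3
finger_force: 0.0
[533.27476598 -82.85494322 470.30530339]
scene wheel [583.6  28.9] [584.4  28.5 112.5] 75
scene mug [583.   30.7] top 204.3 nwall 527 rimfit [583.   30.7  43.2] nh 88 handle ang -0.062 off [-0.6  1.8]
side wheel [580.6  28.3] [580.4  25.2 110.9] 64
side mug [579.8  29.4] top 204.9 nwall 419 rimfit [579.8  29.4  43.4] nh 79 handle ang -0.08 off [-0.8  1.1]
wrist wheel [580.   27.2] [580.   27.2 114. ] 89
wrist mug [578.8  28.3] top 203.7 nwall 1801 rimfit [578.8  28.3  42.9] nh 325 handle ang -0.074 off [-1.3  1.1]
```

View pics/w3.png

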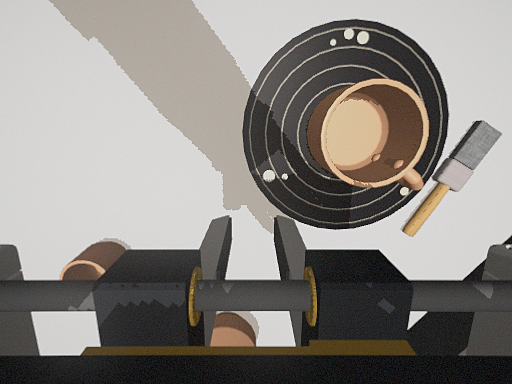

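The handle at (412,180) is about 4° short and the mug is about 1.5 mm off centre. I'll do a small nested nudge from +y, then a final handle nudge.

```bash
python3 -m creep '{"slide":[[1.2,4.5,0],[1.2,4.5,0],[1.2,4.5,0],[1.1,4.3,0],[0,0,-4],[0,0,-4],[0,0,-4],[0,0,-0.1]],"turn":[-0.17,-0.17,-0.17,-0.15,0,0,0,0],"claw":[0.64,0.64,0.64,0.64,0.64,0.64,0.64,0.64]}'
```

```text
clock: 12.85
eef_pos: [581.6, 97.5, 346.1]
eef_rot: [-3.136, 0.0, 1.583]
wrist_force: [0.9, 0.2, -0.1]
finger_gap: 60.3
finger_force: 0.0
```

```bash
python3 -m creep '{"slide":[[0,-0.5,0],[0,-0.5,0],[0,-0.5,0],[0,-0.4,0],[0,0,0],[0,0,0]],"turn":[-0.01,0,0,0,0,0],"claw":[0.64,0.64,0.64,0.64,0.64,0.64]}'
```

```text
clock: 13.6
eef_pos: [581.8, 78.2, 348.7]
eef_rot: [-3.142, -0.0, 1.571]
wrist_force: [-0.8, -0.2, 0.3]
finger_gap: 60.2
finger_force: 0.0
```

```bash
python3 -m creep '{"slide":[[-0.18,-0.2,0],[0,-0.2,0],[0,-0.2,0],[0,-0.1,0],[0,-0.1,0],[0,0,0],[0,0,0]],"turn":[0,0,0,0,0,0,0],"claw":[0.64,0.64,0.64,0.64,0.64,0.64,0.64]}'
python3 -m creep '{"slide":[[0,0.3,0],[0,2,0],[0,2,3],[0,0,5],[0,-1,4],[0,-5,0],[0,-5,0],[0,-5,0]],"turn":[0,0,0,0,0,0,0,0],"claw":[0.64,0.64,0.64,0.64,0.4,0.3,0.3,0.3]}'
python3 -m creep '{"slide":[[0,0,0],[0,0,0]],"turn":[0,0],"claw":[0.3,0.3]}'
python3 - <<'E'
from h import *
import h
print(manip.read_state()["eef_pos"])
for n in ["scene","side","wrist"]: h.WC=wheel(n); measure([n])
E
```

```text
clock: 14.48
eef_pos: [580.0, 70.2, 348.6]
eef_rot: [3.142, 0.0, 1.571]
wrist_force: [-0.7, -0.6, 0.4]
finger_gap: 60.4
finger_force: 0.5
clock: 15.48
eef_pos: [580.0, -47.0, 468.8]
eef_rot: [3.141, -0.0, 1.572]
wrist_force: [0.8, -0.3, 0.1]
finger_gap: 28.1
finger_force: 0.0
clock: 15.72
eef_pos: [580.1, -45.7, 468.6]
eef_rot: [3.142, -0.0, 1.571]
wrist_force: [0.3, 0.1, -0.2]
finger_gap: 28.1
finger_force: 0.0
[580.14054754 -45.66458987 468.64026559]
scene wheel [583.5  29.1] [584.1  28.7 112.6] 75
scene mug [584.1  28. ] top 203.8 nwall 593 rimfit [584.1  28.   43.1] nh 86 handle ang -0.04 off [ 0.7 -1.1]
side wheel [580.7  28.3] [580.2  26.1 111.3] 69
side mug [580.9  26.7] top 204.4 nwall 460 rimfit [580.9  26.7  43.2] nh 75 handle ang -0.064 off [ 0.1 -1.6]
wrist wheel [580.2  27.4] [580.2  27.4 114. ] 90
wrist mug [580.4  26.2] top 203.9 nwall 1889 rimfit [580.4  26.2  43. ] nh 326 handle ang -0.028 off [ 0.2 -1.1]
```

The wrist camera is now in the handle's plane, so its -0.028 rad is the least biased reading. I'll give the handle a small +y push with shut fingers.

```bash
python3 -m creep '{"slide":[[3.5,2.2,0],[4,2.3,0],[0,0,0],[0,0,-4],[0,0,-4],[0,0,-2.9],[0,0,0],[0,0,0]],"turn":[0,0,0,0,0,0,0,0],"claw":[0,0,0,0,0,0,0,0]}'
```

```text
clock: 17.02
eef_pos: [654.9, -1.9, 361.6]
eef_rot: [3.139, 0.0, 1.571]
wrist_force: [0.1, -0.0, -0.1]
finger_gap: 0.4
finger_force: 0.0
```

Target TCP y ≈ 12.2.

```bash
python3 -m creep '{"slide":[[0,0.4,0],[0,0.4,0],[0,0.2,0],[0,0.1,0],[0,0.1,0],[0,0.1,0],[0,0.1,0],[0,0,0]],"turn":[0,0,0,0,0,0,0,0],"claw":[0,0,0,0,0,0,0,0]}'
python3 -m creep '{"slide":[[0,0,0],[0,-0.5,0],[0,-2,0],[0,-2,3],[-2,0,4],[-3,0,4],[0,0,0],[0,0,0]],"turn":[0,0,0,0,0,0,0,0],"claw":[0,0,0,0,0,0,0,0]}'
cat >> h.py <<'E'
def handle(ctr):
    c,p,d=cam("wrist"); P,u,v=world(c,d); q=p[v,u].astype(int)
    g=P[:,:2]-ctr; r=np.hypot(*g.T)
    m=(q[:,0]-q[:,2]>25)&(r>53)&(r<80)&(P[:,2]>140)
    a=np.arctan2(g[m,1],g[m,0])
    t=P[m][:,2]>175
    mid=lambda x:(np.percentile(x,2)+np.percentile(x,98))/2
    print("cam y",c["pose"][1][3],"n",m.sum(),"mean",a.mean(),"mid",mid(a),"top mid",mid(a[t]),"top width mm",np.ptp(g[m,1][t])); return p
E
python3 - <<'E'
from h import *
import h
print(manip.read_state()["eef_pos"])
for n in ["scene","side","wrist"]: h.WC=wheel(n); measure([n])
c,p,d=cam("wrist"); P,u,v=world(c,d); q=p[v,u].astype(int)
m=(q[:,0]-q[:,2]>25)&(np.hypot(P[:,0]-580,P[:,1]-27)<60)&(P[:,2]>199)
save(handle(np.array(circ(P[m])[:2])),"w4.png")
E
```

```text
clock: 18.02
eef_pos: [655.0, 12.3, 359.6]
eef_rot: [-3.141, -0.0, 1.571]
wrist_force: [0.5, 0.1, 0.3]
finger_gap: 0.5
finger_force: 0.0
clock: 19.02
eef_pos: [605.0, -33.7, 469.1]
eef_rot: [-3.141, 0.0, 1.57]
wrist_force: [0.5, 0.1, -0.7]
finger_gap: 0.4
finger_force: 0.0
[605.03070192 -33.65900503 469.07952787]
scene wheel [583.6  29. ] [584.2  28.5 112.7] 76
scene mug [584.   28.3] top 204.3 nwall 558 rimfit [584.   28.3  43.1] nh 87 handle ang -0.003 off [ 0.4 -0.7]
side wheel [580.8  28. ] [580.2  25.7 111.2] 70
side mug [580.6  26.8] top 204.6 nwall 473 rimfit [580.6  26.8  43.4] nh 78 handle ang -0.013 off [-0.1 -1.2]
wrist wheel [580.1  27.4] [580.1  27.5 114.1] 86
wrist mug [580.6  26.4] top 203.9 nwall 1936 rimfit [580.6  26.4  43. ] nh 352 handle ang 0.024 off [ 0.6 -1. ]
cam y 36.33468398846668 n 836 mean -0.5016160807002914 mid -0.3483580139550524 top mid -0.3526869146514566 top width mm 74.1828590201264
```

View pics/w4.png

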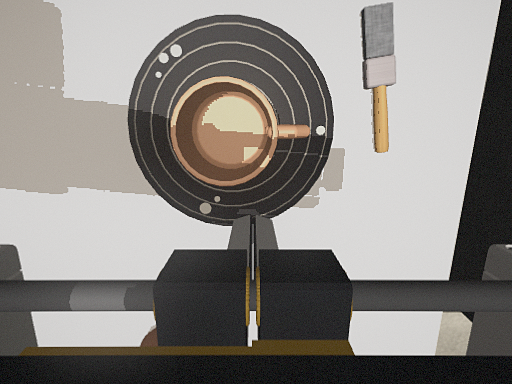

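The handle points straight along +x, at (290,130) in the image, within about 1°. The mug is centred within about 1 mm and everything is at rest.

```bash
python3 -c "
from cell import manip
print(manip.sign_off())"
```

```text
the job is handed in; nothing more can be done
None
```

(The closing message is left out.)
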